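Flip a food cup onto the rinser and hold the self-closing valve at the third click

ROBOT

A 6-joint arm with a two-finger parallel gripper is mounted at the origin on the work surface. World frame = base frame: x ahead of the robot, y to its left, z up, the work surface at z = 0. Lengths are in mm, angles in rad, forces in N, time in s.
With the tool pointing down it reaches from about 300 to 775 mm from the base axis. Payload 14.6 kg.
Tool frame: the origin (TCP) lies at the very end of the fingers, on their centre line; the grasp point (between the pads) lies 19 mm behind it; z points along the fingers, y is the line along which they close (so a half turn about z gives the same grasp; the last joint's range is limited). The gripper opens to 94 mm and grips with 3 to 60 N. Pads are 16 mm wide; open, the fingers measure 119 mm over their backs; the gripper's body (75 mm by 177 mm) begins 78 mm behind the grasp point.
Start: joints at [1.216, 0.3, 1.521, -0, 1.321, -0.067], TCP at [156.111, 527.369, 205.446] pointing down, gripper open.
Joint ranges: [-3.03, 3.03], [-0.79, 2.21], [0.23, 2.52], [-1.04, 4.18], [0, 3.07], [-2.55, 2.55]. Speed limits (rad/s): [2.22, 2.22, 2.57, 3.14, 3.14, 3.14].

INTERFACE

Orientations are given as [roll, pitch, yaw] about the fixed x, y, z axes, in that order (R = Rz(yaw) Ry(pitch) Rx(roll)).
In Python, from cell import manip, camera, get_calibration gives the robot as it stands.
- The arm moves only by the tool arm_command, never from a script. Its argument "targets" is a list of rows, each an object of numbers: "hand": the opening, from -1 (shut) to 1 (fully open), so that 0 is half open; "x", "y", "z": the shift along the tool's x, y, z in m; "yaw": the turn about the tool's z in rad. In form: [{"hand": .., "x": .., "y": .., "z": .., "yaw": ..}, ...]. A call has 1 to 10 rows; each row shifts and turns the commanded pose from where the row before left it, along the tool's axes as they then stand; what a row does not reach is not made up. A row lasts 1/10 s, in which the tool goes at most 50 mm and 8.59 degrees, less where a joint would pass 70% of its speed; a pose out of reach is approached as far as the arm can. A call is refused whole if a number of a shift passes 0.05 or a number of a turn 0.15, either way. A call with a gripper value outside its range is refused whole. The fingers move at their own pace and stop on an object; "newtons" is the grip in N (left out, the last holds). Time passes only in rows, so rows that do not move let the fingers close. It gives the time, the measured TCP pose, the force, the opening and the grip force at its end, in the units of the state.
- manip.read_state(): the state, without advancing time (a new reading comes with each control period).
- camera(name): name is "side" or "top"; returns the picture (400x640x3 uint8, red, green, blue); there is no depth.
- get_calibration(name): a dict with "K" (3x3 intrinsics, pixels), "cam_to_world" (4x4, takes a point from camera to world coordinates). Camera axes: x right, y up, looking along -z (the intrinsics and any distortion apply to the point x, -y, -z); pixel columns grow to the right and rows downward; lengths in mm; the calibration is good to about 2 mm. A picture is of the moment at which its call begins. get_calibration takes no time and is no camera call.
- manip.sign_off(): hands the job in; it is judged then, once.
The state is a dict: "clock": time; "joints": joint angles; "qd": joint speeds; "effort": joint torques, N m; "eef_pos": TCP position; "eef_rot": TCP orientation; "wrist_force": force on the tool from outside, world axes, zero at the start; "moment": the same for the moment, N m; "finger_gap": finger opening in mm; "finger_force": force on a finger pad.
Only numpy, scipy, OpenCV 4.12 (cv2) and the standard library are available. Lean on these libraries where they do the work, as an engineer would, in place of code of your own. Each camera call takes 0.05 s, during which the arm holds its last target. There are 200 camera calls.

TASK

Turn the square food cup over, stand it mouth down on the middle of the steel rinser grid and let go of it; only then turn the spring-return valve dial clockwise, past its first two clicks to the third position. Finish while holding: the program ends with the robot still gripping the dial at the third position against its spring, the cup standing untouched on the grid. Leave everything else on the board where it is.

Things in the scene. Friction and masses are not known exactly. Their poses are not given: they have to be found in the camera images.
- cup: the square green food cup, rigid thick-walled silicone: 50 x 50 mm outside, 52 mm tall, straight walls 4 mm thick, bottom 5 mm thick, open at one end, about 70 g (0.8 to 1.3 times that). Origin at the centre of its underside (closed end); its z axis points out of the mouth, x and y are square to its walls. Starts standing mouth up near the middle of the board; it also rests stably on any of its four sides (then 50 mm tall).
- cup_center (a point): the centre of the square cup, on its axis, half-way (26 mm) between bottom and mouth; axes as the cup's
- rinser_top (a point): the middle of the rinser's grid, on its top face where the cup's rim is to stand: a low steel tray 140 x 140 mm, 18 mm tall above the board, with flush parallel bars 6 mm wide and 13.5 mm apart over a dark pan. Fixed. z up, x and y square to its sides. The wooden board's top is 22 mm above z = 0, so this point is at z = 0.040; it and the valve change sides between starts
- dial_grip (a point): a fixed point on the dial's vertical turning axis, at the height to grip its bar: 63 mm above the board, 23 mm above the dial's disc, 13 mm below the bar's top. x: the direction along which the bar lies when the dial is at rest (the bar's pointer end at -x); z up. The grip bar is 50 mm long, 14 mm thick and 36 mm tall, standing on a disc 62 mm across whose top is 40 mm above the board, on a round steel housing 96 mm across at its foot, fixed to the board
- dial (a joint): angle of the spring-return dial: 0 at rest, grows as it is turned clockwise seen from above, hard stop at 1.5. Clicks (a sprung ball passes a bump) are felt about 0.15 rad before 0.4, 0.8 and 1.2 rad; the three positions are 0.4, 0.8 and 1.2 and black ridges on the housing mark them for the white pointer. It always springs back to 0 when let go: the return torque grows from 0.06 to 0.13 N m at the third position, the clicks add about 0.03 N m
- mold: bystander: round clear plastic sushi mold, 66 mm across, 36 mm tall; origin at the centre of its underside
- leaf_rest: bystander: white ceramic chopstick rest like a leaf, 31 x 66 mm, 12 mm tall; origin under its centre, long axis y
- ramekin: bystander: round white ceramic cup, 72 mm across, 45 mm tall; origin at the centre of its underside
- bowl: bystander: stainless mixing bowl, 170 mm across, 80 mm tall; origin at the centre of its underside
- paddle: bystander: wooden rice paddle 200 mm long lying flat, along its x axis
- sauce: bystander: small amber bottle, 52 mm across, 150 mm tall; origin at the centre of its underside
- caddy: bystander, fixed: white plastic tilt-out drawer caddy, about 125 x 190 mm and 85 mm tall, with a sloping front; origin under the centre of its tray, long axis y
Mind the look-alikes: they are no part of the job. Of the things that look like the cup, the middle-sized one is meant.

How it is judged:
By the outcome, as a careful person would: the job done as asked, in the order asked, and still so for the second after the job is handed in, while the arm keeps its last pose, push and grip.
It also fails if it takes over 72 s, if anything falls off the work surface, if the arm or the gripper's body presses on something with over 40 N, if the wrist force passes 120 N, or if a joint passes its speed limit or range.

## Working session

There is one attempt and no reset: what is moved stays moved. The work goes in short steps, Python scripts to look and compute and a tool call to move; the robot and the scene stay as the last step left them, time stands still between calls to the robot, and variables do not carry over. Pictures are saved under pics/ and viewed, at most 10 in all, crops included, and the job is handed in when it is done.

Besides the shell and the picture viewer there is one more tool, called after "Emit:" in YAML: its name, and indented under it one key for each argument. arm_command: Moves the arm, as the interface text tells. Its arguments: {"type":"object","properties":{"targets":{"type":"array"},"newtons":{"type":"number"}},"required":["targets"]}

```bash
mkdir -p pics; cat > h.py <<'E'
import numpy as np, cv2
from cell import manip, camera, get_calibration
def shot(n,f):
    im=camera(n); cv2.imwrite(f'pics/{f}.png',im[:,:,::-1]); return im
def cal(n):
    c=get_calibration(n); return np.array(c['K'],float),np.array(c['cam_to_world'],float),c
def ray(n,u,v):
    K,T,_=cal(n); p=np.linalg.solve(K,[u,v,1.]); d=T[:3,:3]@np.array([p[0],-p[1],-p[2]]); return T[:3,3],d
def onz(n,u,v,z):
    o,d=ray(n,u,v); return o+d*(z-o[2])/d[2]
def proj(n,P):
    K,T,_=cal(n); p=T[:3,:3].T@(np.array(P,float)-T[:3,3]); q=K@np.array([p[0],-p[1],-p[2]]); return q[:2]/q[2]
E
python3 - <<'E'
from h import *
shot('top','top0'); shot('side','side0')
for n in('top','side'): print(cal(n)[2])
s=manip.read_state(); print(s)
E
```

```text
{'K': array([[395.42210053,   0.        , 313.51948403],
       [  0.        , 395.42210053, 199.13416546],
       [  0.        ,   0.        ,   1.        ]]), 'cam_to_world': array([[ 7.39188001e-03,  9.91329142e-01, -1.31194100e-01,
         3.39707085e+02],
       [-9.99884675e-01,  9.06791045e-03,  1.21823797e-02,
        -1.86323062e+01],
       [ 1.32664044e-02,  1.31088919e-01,  9.91281846e-01,
         1.13597527e+03],
       [ 0.00000000e+00,  0.00000000e+00,  0.00000000e+00,
         1.00000000e+00]])}
{'K': array([[455.59091907,   0.        , 323.34943281],
       [  0.        , 455.59091907, 200.40746065],
       [  0.        ,   0.        ,   1.        ]]), 'cam_to_world': array([[ 9.95761308e-01,  6.01568322e-02, -6.95742338e-02,
         4.12595341e+02],
       [-9.15220034e-02,  7.23067187e-01, -6.84687934e-01,
        -7.65912012e+02],
       [ 9.11818836e-03,  6.88153325e-01,  7.25508001e-01,
         8.98576788e+02],
       [ 0.00000000e+00,  0.00000000e+00,  0.00000000e+00,
         1.00000000e+00]])}
{'clock': 0.1, 'joints': array([ 1.21639023e+00,  3.00375575e-01,  1.52152215e+00,  1.46670986e-06,
        1.32068595e+00, -6.66267546e-02]), 'qd': array([ 0.00053309, -0.0017206 , -0.00228593,  0.00028928, -0.00095988,
       -0.00044263]), 'effort': array([ 1.38727777e-03, -5.32639861e+01, -3.53289199e+01,  7.09779072e-02,
        2.33946828e-02, -6.85015198e-05]), 'eef_pos': array([156.03848345, 527.15815948, 204.96365301]), 'eef_rot': array([-3.14060393e+00, -6.73972464e-05,  2.85381291e+00]), 'wrist_force': array([0.39742512, 0.39921375, 0.31663466]), 'moment': array([ 0.01729561, -0.05187525, -0.00509633]), 'finger_force': 0.0, 'finger_gap': 94.11103017767964}
```

View pics/top0.png

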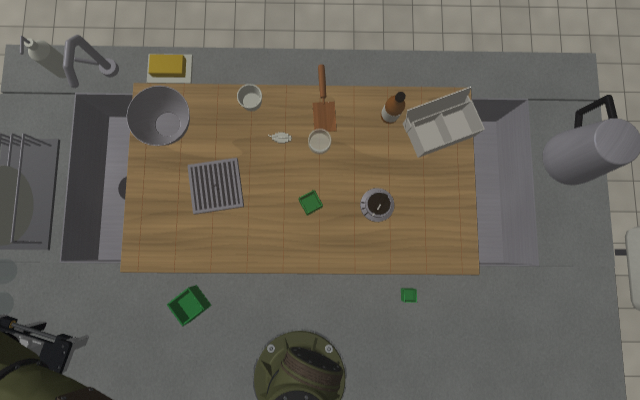

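View pics/side0.png

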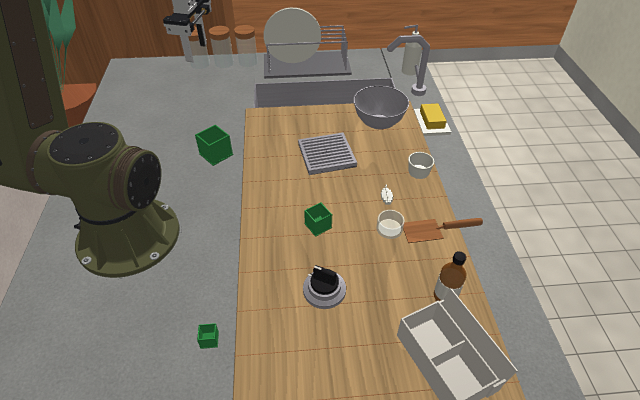

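The cup could be taken for any of three green boxes in the top view: large at (189,305), middle at (311,202) and small at (408,295). The middle-sized one at (311,202), near the middle of the board, fits the description. The rinser is at (215,186) and the dial at (378,204).

The tool can't tilt, so I'll hold the cup at mid-height as a hinge and roll it over the tray's edge.

```bash
cat > m.py <<'E'
from h import *
def cupmask(im,box):
    x0,y0,x1,y1=box; hsv=cv2.cvtColor(im,cv2.COLOR_RGB2HSV)
    m=cv2.inRange(hsv,(45,90,30),(85,255,255)); k=np.zeros_like(m); k[y0:y1,x0:x1]=m[y0:y1,x0:x1]; return k
def rect(m,n,z):
    c=max(cv2.findContours(m,0,2)[0],key=cv2.contourArea)[:,0,:]
    P=np.array([onz(n,u,v,z)[:2] for u,v in c],np.float32); r=cv2.minAreaRect(P)
    print(n,'px',c.mean(0).round(),'rect',np.round(r[0],1),np.round(r[1],1),'ang',round(r[2],1)); return r
E
python3 - <<'E'
from m import *
im=cv2.imread('pics/top0.png')[:,:,::-1].copy(); sd=cv2.imread('pics/side0.png')[:,:,::-1].copy()
rect(cupmask(im,(270,170,350,235)),'top',74)
hsv=cv2.cvtColor(im,cv2.COLOR_RGB2HSV)
m=cv2.inRange(hsv,(0,0,0),(180,60,255)); k=np.zeros_like(m); k[150:225,175:255]=m[150:225,175:255]
rect(cv2.morphologyEx(k,cv2.MORPH_CLOSE,np.ones((7,7))),'top',40)
k=np.zeros_like(m); k[180:230,350:405]=m[180:230,350:405]
rect(cv2.morphologyEx(k,cv2.MORPH_CLOSE,np.ones((7,7))),'top',40)
a=cv2.resize(im[165:235,270:410],None,fx=5.5,fy=5.5,interpolation=2)[:300*2]
b=cv2.resize(sd[190:320,270:370],None,fx=4,fy=4,interpolation=2)
cv2.imwrite('pics/c1.png',a[:,:,::-1]); cv2.imwrite('pics/c2.png',b[:,:,::-1])
E
```

```text
top px [310. 202.] rect [473.  -22.3] [51.2 51.3] ang 29.5
top px [215. 186.] rect [521.9 244.2] [142.2 142.2] ang 9.1
top px [376. 205.] rect [ 471.5 -208.5] [92.6 93.2] ang 89.5
```

View pics/c1.png

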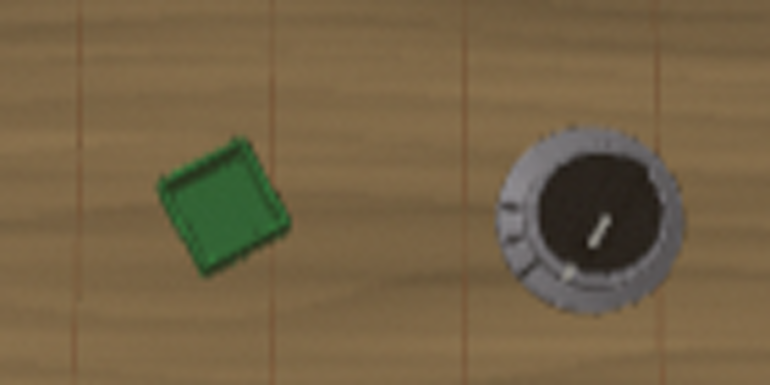

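View pics/c2.png

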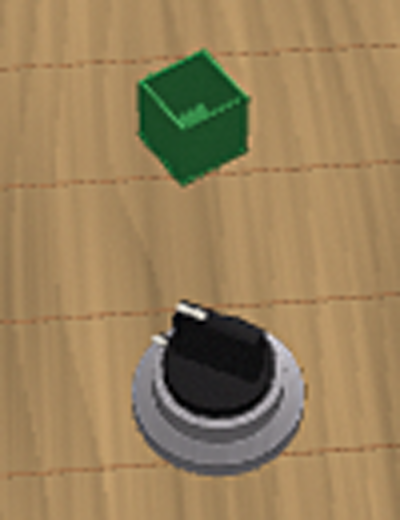

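The crop confirms the choice: the square green cup, hollow and mouth up, is at crop (225,207). The dial's white pointer runs (605,215) to (593,247) on the bar, towards the lower left. Black ridges at (527,270), (513,238) and (510,207) follow clockwise.

```bash
python3 - <<'E'
from h import *
f=lambda u,v,z:onz('top',270+u/5.5,165+v/5.5,z)[:2]
g=lambda u,v,z:onz('side',270+u/4,190+v/4,z)[:2]
c=f(591,219,24); print('housing c',c, 'disc c',f(600,212,62))
a,b=f(607,214,98),f(592,248,98); print('line',a,b,np.degrees(np.arctan2(*(b-a)[::-1])))
a,b=g(206,316,98),g(180,305,98); print('line side',a,b,np.degrees(np.arctan2(*(b-a)[::-1])))
c=f(600,212,62)
for u,v in((570,270),(527,270),(513,238),(510,207)):
    d=f(u,v,40)-c; print(np.degrees(np.arctan2(d[1],d[0])),np.hypot(*d))
E
```

```text
housing c [ 472.2653547 -213.8490423] disc c [ 471.28967606 -211.72324466]
line [ 465.93870026 -208.61696717] [ 449.40946627 -201.14509497] 155.67513649073285
line side [ 467.12403994 -209.57283574] [ 453.95825408 -201.35831895] 148.0387610663012
156.59517566914224 29.48300408384305
129.08307305260195 43.216690366594875
105.19374444385166 41.9709293431055
83.40270814665189 42.16677719968918
```

```bash
cat > go.py <<'E'
import sys; from h import *
# usage: x y z yawdeg -> turn first, then shift in tool axes at the target yaw
x,y,z,w=map(float,sys.argv[1:5]); s=manip.read_state(); p=s['eef_pos']; yaw=s['eef_rot'][2]
turn=(yaw-np.radians(w)+np.pi)%(2*np.pi)-np.pi; a=np.radians(w); d=np.array([x,y,z])-p
print('t',s['clock'],'pos',p.round(1),'yaw',np.degrees(yaw).round(1),'gap',round(s['finger_gap'],1),'F',np.round(s['wrist_force'],1),'q6',s['joints'][5].round(2))
print('turn',turn.round(3),'tool dx',(d@[np.cos(a),np.sin(a),0]).round(1),'dy',(d@[np.sin(a),-np.cos(a),0]).round(1),'dz',-d[2].round(1))
E
python3 go.py 473 -22.3 150 119.5
```

```text
t 0.1 pos [156.  527.2 205. ] yaw 163.5 gap 94.1 F [0.4 0.4 0.3] q6 -0.07
turn 0.768 tool dx -634.3 dy 5.3 dz 55.0
```

Emit:
arm_command:
  targets:
    - {"hand": 1, "x": 0, "y": 0, "z": 0, "yaw": 0.128}
    - {"hand": 1, "x": 0, "y": 0, "z": 0, "yaw": 0.128}
    - {"hand": 1, "x": 0, "y": 0, "z": 0, "yaw": 0.128}
    - {"hand": 1, "x": 0, "y": 0, "z": 0, "yaw": 0.128}
    - {"hand": 1, "x": 0, "y": 0, "z": 0, "yaw": 0.128}
    - {"hand": 1, "x": 0, "y": 0, "z": 0, "yaw": 0.128}

```text
clock: 0.7
eef_pos: [156.0, 527.2, 205.1]
eef_rot: [-3.141, 0.0, 2.081]
wrist_force: [0.2, 0.0, -0.1]
finger_gap: 93.7
finger_force: 0.0
```

Emit:
arm_command:
  targets:
    - {"hand": 1, "x": -0.045, "y": 0, "z": 0, "yaw": 0}
    - {"hand": 1, "x": -0.045, "y": 0, "z": 0, "yaw": 0}
    - {"hand": 1, "x": -0.045, "y": 0, "z": 0, "yaw": 0}
    - {"hand": 1, "x": -0.045, "y": 0, "z": 0, "yaw": 0}
    - {"hand": 1, "x": -0.045, "y": 0, "z": 0, "yaw": 0}
    - {"hand": 1, "x": -0.045, "y": 0, "z": 0, "yaw": 0}
    - {"hand": 1, "x": -0.045, "y": 0, "z": 0, "yaw": 0}
    - {"hand": 1, "x": -0.045, "y": 0, "z": 0, "yaw": 0}
    - {"hand": 1, "x": -0.045, "y": 0, "z": 0, "yaw": 0}
    - {"hand": 1, "x": -0.045, "y": 0, "z": 0, "yaw": 0}

```text
clock: 1.7
eef_pos: [378.2, 133.9, 205.5]
eef_rot: [3.141, 0.0, 2.086]
wrist_force: [0.7, 0.3, -0.3]
finger_gap: 93.9
finger_force: 0.0
```

Emit:
arm_command:
  targets:
    - {"hand": 1, "x": -0.045, "y": 0, "z": 0, "yaw": 0}
    - {"hand": 1, "x": -0.045, "y": 0, "z": 0, "yaw": 0}
    - {"hand": 1, "x": -0.045, "y": 0, "z": 0, "yaw": 0}
    - {"hand": 1, "x": -0.045, "y": 0, "z": 0.02, "yaw": 0}
    - {"hand": 1, "x": 0, "y": 0, "z": 0.035, "yaw": 0}
    - {"hand": 1, "x": 0, "y": 0, "z": 0, "yaw": 0}

```text
clock: 2.3
eef_pos: [464.5, -21.5, 146.8]
eef_rot: [-3.136, -0.004, 2.084]
wrist_force: [0.6, -0.0, -0.2]
finger_gap: 93.7
finger_force: 0.0
```

```bash
python3 go.py 473 -22.3 29 119.5
```

```text
t 2.3 pos [464.5 -21.5 146.8] yaw 119.4 gap 93.7 F [ 0.6 -0.  -0.2] q6 -0.64
turn -0.002 tool dx -4.9 dy 7.0 dz 117.8
```

Emit:
arm_command:
  newtons: 8
  targets:
    - {"hand": 1, "x": -0.005, "y": 0.007, "z": 0.0, "yaw": 0}
    - {"hand": 1, "x": 0, "y": 0, "z": 0.04, "yaw": 0}
    - {"hand": 1, "x": 0, "y": 0, "z": 0.04, "yaw": 0}
    - {"hand": 1, "x": 0, "y": 0, "z": 0.038, "yaw": 0}
    - {"hand": 1, "x": 0, "y": 0, "z": 0, "yaw": 0}
    - {"hand": -1, "x": 0, "y": 0, "z": 0, "yaw": 0}
    - {"hand": -1, "x": 0, "y": 0, "z": 0, "yaw": 0}
    - {"hand": -1, "x": 0, "y": 0, "z": 0, "yaw": 0}
    - {"hand": -1, "x": 0, "y": 0, "z": 0, "yaw": 0}
    - {"hand": -1, "x": 0, "y": 0, "z": 0, "yaw": 0}

```text
clock: 3.3
eef_pos: [475.3, -21.8, 33.2]
eef_rot: [3.141, 0.001, 2.086]
wrist_force: [0.1, 0.4, 0.2]
finger_gap: 57.2
finger_force: 0.0
```

```bash
python3 go.py 473 -22.3 29 99.1; python3 - <<'E'
from m import *
rect(cupmask(shot('top','top1'),(270,150,350,235)),'top',74)
E
```

```text
t 3.3 pos [475.3 -21.8  33.2] yaw 119.5 gap 57.2 F [0.1 0.4 0.2] q6 -0.64
turn 0.356 tool dx -0.1 dy -2.4 dz 4.2Traceback (most recent call last):
  File "<stdin>", line 2, in <module>
  File "m.py", line 6, in rect
    c=max(cv2.findContours(m,0,2)[0],key=cv2.contourArea)[:,0,:]
      ~~~^^^^^^^^^^^^^^^^^^^^^^^^^^^^^^^^^^^^^^^^^^^^^^^^
ValueError: max() iterable argument is empty
```

Emit:
arm_command:
  targets:
    - {"hand": -1, "x": 0, "y": -0.002, "z": 0.004, "yaw": 0}
    - {"hand": -1, "x": 0, "y": 0, "z": 0, "yaw": 0}
    - {"hand": -1, "x": 0, "y": 0, "z": 0, "yaw": 0}
    - {"hand": -1, "x": 0, "y": 0, "z": 0, "yaw": 0}
    - {"hand": -1, "x": 0, "y": 0, "z": 0, "yaw": 0}

```text
clock: 3.85
eef_pos: [474.4, -22.9, 29.2]
eef_rot: [3.139, 0.002, 2.086]
wrist_force: [4.1, 1.7, 5.9]
finger_gap: 49.8
finger_force: 8.0
```

Emit:
arm_command:
  targets:
    - {"hand": -1, "x": 0, "y": 0, "z": -0.04, "yaw": 0}
    - {"hand": -1, "x": 0, "y": 0, "z": -0.03, "yaw": 0}
    - {"hand": -1, "x": 0, "y": 0, "z": 0, "yaw": 0.12}
    - {"hand": -1, "x": 0, "y": 0, "z": 0, "yaw": 0.12}
    - {"hand": -1, "x": 0, "y": 0, "z": 0, "yaw": 0.116}
    - {"hand": -1, "x": 0, "y": 0, "z": 0, "yaw": 0}

```text
clock: 4.45
eef_pos: [473.1, -22.8, 98.3]
eef_rot: [-3.141, -0.0, 1.728]
wrist_force: [0.0, -0.1, -0.8]
finger_gap: 50.2
finger_force: 8.0
```

```bash
python3 - <<'E'
from h import *
a=np.radians(9.1); e=np.array([np.cos(a),np.sin(a)]); u=np.array([-e[1],e[0]])  # e along tray edge, u toward tray
R=np.array([521.9,244.2]); c=R-u*70   # near edge middle
print('u',u,'near edge',c,'hinge 45 before edge',c-45*u)
x,y=c-45*u; import subprocess; print(subprocess.run(['python3','go.py',str(x),str(y),'75','99.1'],capture_output=True,text=True).stdout)
im=shot('side','side1'); cv2.imwrite('pics/s1c.png',cv2.resize(im[60:300,200:400],None,fx=2.5,fy=2.5)[:,:,::-1])
E
```

```text
u [-0.15815807  0.98741381] near edge [532.97106471 175.08103353] hinge 45 before edge [540.08817773 130.64741222]
t 4.45 pos [473.1 -22.8  98.3] yaw 99.0 gap 50.2 F [ 0.  -0.1 -0.8] q6 -0.28
turn -0.002 tool dx 141.0 dy 90.4 dz 23.3

this script no longer has the robotException ignored in: <_io.TextIOWrapper mode='rw' encoding='UTF-8'>
Traceback (most recent call last):
BrokenPipeError: [Errno 32] Broken pipe
```

Emit:
arm_command:
  targets:
    - {"hand": -1, "x": 0.04, "y": 0.03, "z": 0, "yaw": 0}
    - {"hand": -1, "x": 0.04, "y": 0.03, "z": 0, "yaw": 0}
    - {"hand": -1, "x": 0.04, "y": 0.03, "z": 0, "yaw": 0}
    - {"hand": -1, "x": 0.021, "y": 0, "z": 0.025, "yaw": 0}
    - {"hand": -1, "x": 0, "y": 0, "z": 0.03, "yaw": 0}
    - {"hand": -1, "x": 0, "y": 0, "z": 0, "yaw": 0}

```text
clock: 5.05
eef_pos: [537.5, 130.8, 39.8]
eef_rot: [-3.135, 0.0, 1.734]
wrist_force: [-0.5, -0.8, -0.4]
finger_gap: 50.2
finger_force: 8.0
```

```bash
python3 go.py 532.97 175.08 43 99.1; python3 - <<'E'
from h import *
im=shot('side','side1'); cv2.imwrite('pics/s1c.png',cv2.resize(im[60:300,200:400],None,fx=2.5,fy=2.5)[:,:,::-1])
E
```

```text
t 5.05 pos [537.5 130.8  39.8] yaw 99.4 gap 50.2 F [-0.5 -0.8 -0.4] q6 0.01
turn 0.005 tool dx 44.4 dy 2.6 dz -3.2
```

View pics/s1c.png

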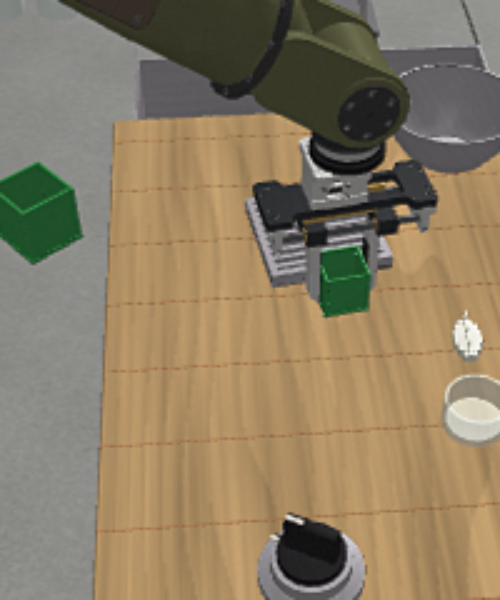

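Emit:
arm_command:
  targets:
    - {"hand": -1, "x": 0.01, "y": 0, "z": 0, "yaw": 0}
    - {"hand": -1, "x": 0.005, "y": 0, "z": 0, "yaw": 0}
    - {"hand": -1, "x": 0, "y": 0, "z": 0, "yaw": 0}
    - {"hand": -1, "x": 0, "y": 0, "z": 0, "yaw": 0}

```text
clock: 5.5
eef_pos: [537.7, 145.6, 44.2]
eef_rot: [3.14, -0.0, 1.73]
wrist_force: [0.1, -0.3, -0.8]
finger_gap: 50.0
finger_force: 8.0
```

```bash
python3 go.py 532.97 175.08 43 99.1
```

```text
t 5.5 pos [537.7 145.6  44.2] yaw 99.1 gap 50.0 F [ 0.1 -0.3 -0.8] q6 0.04
turn 0.001 tool dx 29.9 dy 0.0 dz 1.2
```

Emit:
arm_command:
  targets:
    - {"hand": -1, "x": 0.005, "y": 0, "z": 0.001, "yaw": 0}
    - {"hand": -1, "x": 0.003, "y": 0, "z": 0, "yaw": 0}
    - {"hand": -1, "x": 0.003, "y": 0, "z": 0, "yaw": 0}
    - {"hand": -1, "x": 0.003, "y": 0, "z": 0, "yaw": 0}
    - {"hand": -1, "x": 0.002, "y": 0, "z": 0, "yaw": 0}
    - {"hand": -1, "x": 0, "y": 0, "z": 0, "yaw": 0}

```text
clock: 6.1
eef_pos: [535.2, 161.0, 42.9]
eef_rot: [3.141, 0.001, 1.73]
wrist_force: [-0.8, -4.8, 3.7]
finger_gap: 49.9
finger_force: 8.0
```

```bash
python3 go.py 532.97 175.08 43 99.1; python3 - <<'E'
from h import *
im=shot('side','side2'); cv2.imwrite('pics/s2c.png',cv2.resize(im[120:200,290:370],None,fx=5,fy=5)[:,:,::-1])
E
```

```text
t 6.1 pos [535.2 161.   42.9] yaw 99.1 gap 49.9 F [-0.8 -4.8  3.7] q6 0.07
turn 0.0 tool dx 14.2 dy 0.1 dz -0.1
```

View pics/s2c.png

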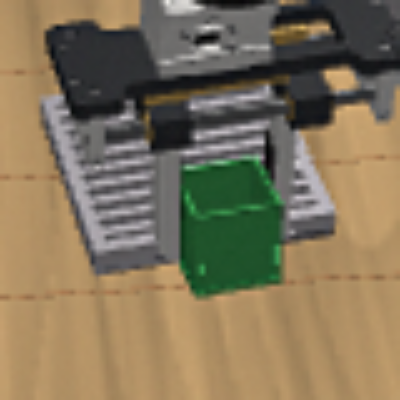

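```bash
cat > uz.py <<'E'
from h import *
a=np.radians(9.1); e=np.array([np.cos(a),np.sin(a),0]); u=np.array([-e[1],e[0],0])
E0=np.array([532.97,175.08,40])
def uz(px,py):  # intersect side ray with hinge plane (normal e)
    P=manip.read_state()['eef_pos']; o,d=ray('side',px,py); t=((P-o)@e)/(d@e) if 0 else None
    # plane through TCP, normal e
    t=((P-o)@e)/(d@e); Q=o+t*d; return round((Q-E0)@u,1),round(Q[2]-40,1)
E
python3 - <<'E'
from h import *
u=np.array([-.158,.987,0]); H=manip.read_state()['eef_pos']+[0,0,19]
for th in(0,15,30,45,60):
    c,s=np.cos(np.radians(th)),np.sin(np.radians(th))
    n=c*u+np.array([0,0,-s]); w=s*u+np.array([0,0,c])   # n: front normal, w: mouth dir
    f=lambda a,b:((proj('side',H+a*n+b*w)-[290,120])*5).round()
    print(th,'near-bottom',f(-25,-26),'near-top',f(-25,26),'far-top',f(25,26))
E
```

```text
0 near-bottom [231. 281.] near-top [234. 211.] far-top [210. 151.]
15 near-bottom [235. 279.] near-top [231. 194.] far-top [207. 155.]
30 near-bottom [237. 272.] near-top [227. 178.] far-top [205. 163.]
45 near-bottom [238. 261.] near-top [222. 166.] far-top [204. 174.]
60 near-bottom [238. 247.] near-top [217. 157.] far-top [204. 188.]
```

The crop shows the cup (mouth rim at crop rows 165–212) tilted only about 10°. Friction on the tray's edge works against the roll when I push level. I'll follow an arc around that edge instead.

Emit:
arm_command:
  targets:
    - {"hand": -1, "x": 0.003, "y": 0, "z": -0.003, "yaw": 0}
    - {"hand": -1, "x": 0.003, "y": 0, "z": -0.002, "yaw": 0}
    - {"hand": -1, "x": 0.0035, "y": 0, "z": -0.001, "yaw": 0}
    - {"hand": -1, "x": 0.0035, "y": 0, "z": 0, "yaw": 0}
    - {"hand": -1, "x": 0.0035, "y": 0, "z": 0, "yaw": 0}
    - {"hand": -1, "x": 0.0035, "y": 0, "z": 0, "yaw": 0}
    - {"hand": -1, "x": 0, "y": 0, "z": 0, "yaw": 0}

```text
clock: 6.85
eef_pos: [531.5, 181.6, 48.4]
eef_rot: [-3.142, -0.0, 1.73]
wrist_force: [-0.1, -1.0, -0.1]
finger_gap: 49.9
finger_force: 8.0
```

```bash
python3 go.py 532.97 175.08 43 99.1; cat > est.py <<'E'
from m import *
# cup tilt from the side view: mask extent against the predicted square; prints hull corners relative to projected hinge
im=shot('side',__import__('sys').argv[1]); H=manip.read_state()['eef_pos']+[0,0,19]; q=proj('side',H).round().astype(int)
m=cupmask(im,(q[0]-35,q[1]-35,q[0]+35,q[1]+40)); c=max(cv2.findContours(m,0,2)[0],key=cv2.contourArea)
p=cv2.approxPolyDP(cv2.convexHull(c),2,True)[:,0]; print('hinge px',q,'corners',(p-q).tolist())
u=np.array([-.158,.987,0]); e=np.array([.987,.158,0])
for th in range(0,181,15):
    cc,s=np.cos(np.radians(th)),np.sin(np.radians(th)); n=cc*u-np.array([0,0,s]); w=s*u+np.array([0,0,cc])
    P=[proj('side',H+i*25*n+j*26*w+k*25*e) for i in(-1,1) for j in(-1,1) for k in(-1,1)]
    h=cv2.approxPolyDP(cv2.convexHull(np.array(P,np.float32)),2,True)[:,0]; print(th,(h-q).round().astype(int).tolist())
x=q[0];y=q[1]; cv2.imwrite('pics/%s_c.png'%__import__('sys').argv[1],cv2.resize(im[y-50:y+50,x-60:x+60],None,fx=5,fy=5,interpolation=2)[:,:,::-1])
E
python3 est.py side3
```

```text
t 6.85 pos [531.5 181.6  48.4] yaw 99.1 gap 49.9 F [-0.1 -1.  -0.1] q6 0.1
turn 0.001 tool dx -6.7 dy 0.4 dz 5.4
hinge px [332 157] corners [[8, -9], [12, -6], [13, 12], [-4, 15], [-8, 10], [-8, -7]]
0 [[7, -14], [12, -3], [11, 11], [-6, 14], [-11, 3], [-11, -12]]
15 [[12, 11], [-6, 14], [-10, 6], [-11, -11], [6, -14], [11, -6]]
30 [[12, 9], [-6, 12], [-10, 9], [-12, -9], [6, -12], [10, -9]]
45 [[12, 7], [-9, 11], [-12, -7], [9, -12]]
60 [[9, 10], [-8, 13], [-12, -4], [-9, -11], [8, -13], [12, 4]]
75 [[10, 11], [-7, 14], [-11, -1], [-10, -12], [7, -14], [12, 1]]
90 [[7, -14], [12, -2], [11, 11], [-6, 14], [-11, 2], [-11, -12]]
105 [[12, 11], [-6, 14], [-10, 5], [-11, -11], [6, -13], [11, -6]]
120 [[12, 9], [-5, 12], [-10, 8], [-12, -9], [6, -12], [10, -9]]
135 [[12, 7], [-9, 11], [-12, -7], [9, -11]]
150 [[9, 10], [-8, 13], [-12, -4], [-9, -10], [8, -13], [12, 4]]
165 [[10, 11], [-7, 14], [-11, -1], [-10, -12], [7, -14], [12, 1]]
180 [[7, -14], [12, -3], [11, 11], [-6, 14], [-11, 3], [-11, -12]]
```

View pics/side3_c.png

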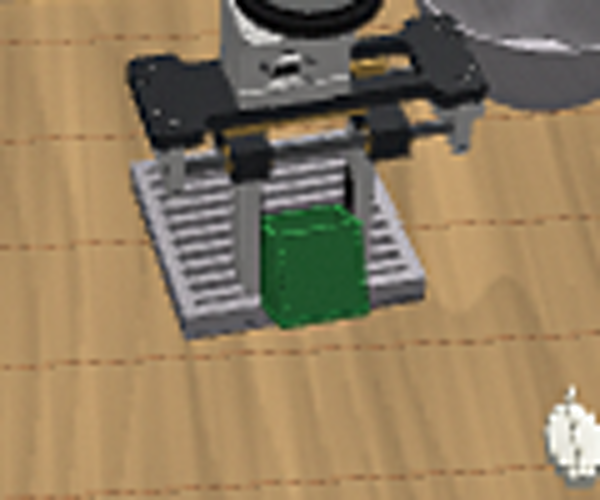

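The crop shows the cup on the tray's edge, tilted mouth-forward by about 25–30° (cup at crop (315,265)). Going on with the roll, pressing down beyond the edge.

Emit:
arm_command:
  targets:
    - {"hand": -1, "x": 0.004, "y": 0, "z": 0, "yaw": 0}
    - {"hand": -1, "x": 0.004, "y": 0, "z": 0.001, "yaw": 0}
    - {"hand": -1, "x": 0.004, "y": 0, "z": 0.002, "yaw": 0}
    - {"hand": -1, "x": 0.003, "y": 0, "z": 0.002, "yaw": 0}
    - {"hand": -1, "x": 0, "y": 0, "z": 0, "yaw": 0}

```text
clock: 7.4
eef_pos: [529.3, 196.5, 43.3]
eef_rot: [3.141, -0.0, 1.73]
wrist_force: [0.5, -0.0, 0.2]
finger_gap: 50.1
finger_force: 8.0
```

```bash
python3 go.py 532.97 175.08 43 99.1; python3 est.py side4 |head -8
```

```text
t 7.4 pos [529.3 196.5  43.3] yaw 99.1 gap 50.1 F [ 0.5 -0.   0.2] q6 0.13
turn 0.001 tool dx -21.8 dy 0.3 dz 0.3
hinge px [331 155] corners [[10, -10], [13, 9], [-7, 12], [-8, -6]]
0 [[6, -14], [11, -3], [10, 11], [-7, 14], [-11, 3], [-11, -12]]
15 [[11, 11], [-6, 14], [-11, 6], [-12, -11], [6, -13], [10, -6]]
30 [[12, 9], [-6, 12], [-10, 9], [-12, -9], [5, -12], [10, -9]]
45 [[12, 7], [-9, 11], [-12, -7], [9, -12]]
60 [[9, 10], [-8, 13], [-12, -4], [-10, -11], [8, -13], [12, 4]]
75 [[10, 11], [-7, 14], [-12, -1], [-11, -11], [7, -14], [12, 1]]
90 [[6, -14], [11, -2], [10, 11], [-7, 14], [-11, 2], [-11, -11]]
```

Emit:
arm_command:
  targets:
    - {"hand": -1, "x": 0.005, "y": 0, "z": 0, "yaw": 0}
    - {"hand": -1, "x": 0.005, "y": 0, "z": 0, "yaw": 0}
    - {"hand": -1, "x": 0.005, "y": 0, "z": 0, "yaw": 0}
    - {"hand": -1, "x": 0.005, "y": 0, "z": 0, "yaw": 0}
    - {"hand": -1, "x": 0, "y": 0, "z": 0.001, "yaw": 0}
    - {"hand": -1, "x": 0, "y": 0, "z": 0.001, "yaw": 0}
    - {"hand": -1, "x": 0, "y": 0, "z": 0, "yaw": 0}

```text
clock: 8.15
eef_pos: [526.2, 216.5, 42.1]
eef_rot: [3.141, -0.001, 1.73]
wrist_force: [-3.3, 4.0, 7.3]
finger_gap: 50.3
finger_force: 8.0
```

```bash
python3 go.py 532.97 175.08 43 99.1; python3 est.py side5 |head -8
```

```text
t 8.15 pos [526.2 216.5  42.1] yaw 99.1 gap 50.3 F [-3.3  4.   7.3] q6 0.17
turn 0.001 tool dx -41.9 dy 0.2 dz -0.9
hinge px [329 151] corners [[10, -11], [13, 7], [-6, 12], [-8, -7]]
0 [[6, -14], [11, -3], [10, 11], [-7, 14], [-11, 2], [-11, -12]]
15 [[11, 10], [-6, 13], [-10, 5], [-11, -11], [6, -14], [10, -7]]
30 [[12, 9], [-6, 12], [-9, 8], [-12, -9], [5, -12], [10, -10]]
45 [[12, 7], [-9, 11], [-12, -7], [9, -12]]
60 [[9, 10], [-8, 12], [-12, -4], [-10, -11], [8, -14], [12, 4]]
75 [[10, 11], [-7, 13], [-11, -1], [-10, -12], [7, -14], [12, 1]]
90 [[6, -14], [11, -3], [11, 11], [-6, 14], [-11, 2], [-11, -12]]
```

View pics/side5_c.png

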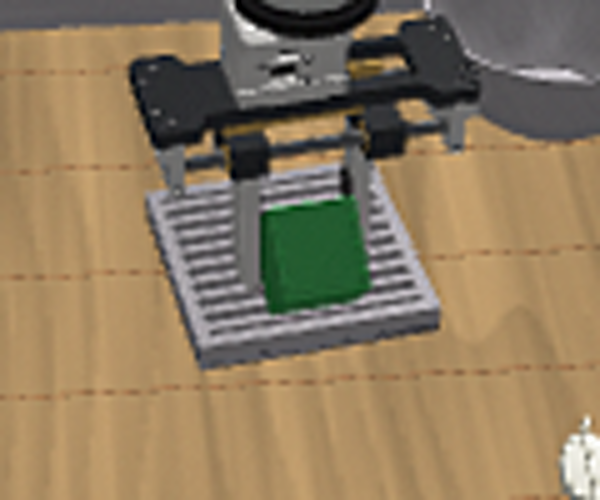

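The crop shows the cup on the grid tilted about 45–60° mouth-forward. It has slid in the pads, which are now near its lower wall. I'll drag it a little further, let it drop onto its side and grip it again.

Emit:
arm_command:
  newtons: 4
  targets:
    - {"hand": -1, "x": 0.003, "y": 0, "z": 0, "yaw": 0}
    - {"hand": -1, "x": 0.003, "y": 0, "z": 0.001, "yaw": 0}
    - {"hand": -1, "x": 0.003, "y": 0, "z": 0, "yaw": 0}
    - {"hand": -1, "x": 0.003, "y": 0, "z": 0, "yaw": 0}
    - {"hand": -1, "x": 0.003, "y": 0, "z": 0, "yaw": 0}
    - {"hand": 0.5, "x": 0, "y": 0, "z": 0, "yaw": 0}
    - {"hand": 0.5, "x": 0, "y": 0, "z": 0, "yaw": 0}
    - {"hand": 0.5, "x": 0, "y": 0, "z": 0, "yaw": 0}

```text
clock: 9.0
eef_pos: [523.7, 230.4, 40.4]
eef_rot: [-3.141, -0.0, 1.73]
wrist_force: [-0.2, 0.5, 0.1]
finger_gap: 69.1
finger_force: 0.0
```

```bash
python3 go.py 532.97 175.08 43 99.1; python3 est.py side6 |head -8
```

```text
t 9.0 pos [523.7 230.4  40.4] yaw 99.1 gap 69.1 F [-0.2  0.5  0.1] q6 0.19
turn 0.0 tool dx -56.1 dy 0.4 dz -2.6
hinge px [328 148] corners [[5, -14], [11, -3], [10, 9], [-6, 12], [-11, -10]]
0 [[6, -14], [11, -3], [10, 11], [-7, 14], [-11, 3], [-11, -11]]
15 [[11, 10], [-6, 13], [-10, 6], [-12, -11], [5, -13], [10, -6]]
30 [[11, 9], [-6, 12], [-10, 9], [-12, -9], [5, -12], [9, -9]]
45 [[11, 7], [-9, 11], [-12, -7], [8, -12]]
60 [[9, 10], [-8, 13], [-12, -4], [-10, -10], [7, -13], [11, 4]]
75 [[9, 11], [-7, 14], [-12, -1], [-11, -11], [7, -14], [11, 1]]
90 [[6, -14], [11, -3], [10, 11], [-7, 14], [-11, 2], [-11, -11]]
```

```bash
python3 - <<'E'
import cv2,numpy as np
im=cv2.imread('pics/side6.png'); print(im[132:164:2,314:344:2,1])
E
```

```text
[[ 25  16 114 139 122 139 133 117 140 131 135 127 115  76 111]
 [ 53  95 154 149 153 151 147 158 149 140 188 171 176  23 112]
 [109 144 163 133 137 139 140 140 142 146  90 133 187  27 112]
 [108  48  93 157 139 140 141 141 142 145 143 100  86  29 112]
 [109  75  73 102 138 139 141 141 142 145 140 123 132  38 110]
 [110  78  65 167 141 140 141 142 143 143 145 113 139  39 112]
 [110  54  70  94 134 141 142 144 143 147 163 139 120  39 110]
 [108  76  70  70 140 130 124 143 110  92  71  74  78  51 110]
 [109  78  72  70  75  75  78  78  80  80  81  81  82  50 110]
 [110  51  69  72  81  83  82  82  81  82  81  81  79  53 110]
 [110  94  99  72  81  82  80  80  81  80  81  82  81  64  86]
 [110  50 127  70  82  81  81  79  82  81  81  80  94 194 187]
 [102  49  82  68  81  81  79  79  80  81  81  82  74  71  76]
 [126 181 183 125  81  80  80  79  80  82  80  82 120 156 124]
 [ 81  70  76 126  79  82 110 106 113  85  81  80  80 132 166]
 [178 151 126  75  79  78  80 129 162 186 185 150 125  72  80]]
```

```bash
python3 - <<'E'
from uz import *
for px,py,z in((331,148,90),(331,134,90),(330,159,40)):
    Q=onz('side',px,py,z); print(Q.round(1),'u',((Q-E0)@u).round(1),'e',((Q-E0)@e).round(1))
im=cv2.imread('pics/side6.png'); print(im[126:170,331,1]); print(im[145,310:350,1])
E
```

```text
[529.2 193.   90. ] u 18.3 e -0.9
[535.6 254.2  90. ] u 77.7 e 15.1
[528.6 204.4  40. ] u 29.6 e 0.3
[ 53  44  83 160 152 149 136 152 146 142 143 142 142 142 142 141 143 146
 145 111 110  77  81  82  80  81  80  81  81  82  81  80  80  85 111  84
 187 128 106 182 149  80  89  91]
[ 84  95 105 110 109 108  77  98  71  67  73 122 103 145 142 142 145 158
 155 143 133 111  97 120 147 126 111 115 117  41  51 117 111 108 118 124
 127 180 177 152]
```

Pixels say the cup lies flat on its side, closed end towards the camera at u≈28 mm inside the tray's edge (plain bright top at rows 130–145, plain end face at rows 147–159). Now I'll grip it near its closed end.

Emit:
arm_command:
  newtons: 8
  targets:
    - {"hand": 0.5, "x": -0.009, "y": 0, "z": -0.006, "yaw": 0}
    - {"hand": 0.5, "x": -0.008, "y": 0, "z": 0, "yaw": 0}
    - {"hand": 0.5, "x": 0, "y": 0, "z": 0, "yaw": 0}
    - {"hand": -1, "x": 0, "y": 0, "z": 0, "yaw": 0}
    - {"hand": -1, "x": 0, "y": 0, "z": 0, "yaw": 0}
    - {"hand": -1, "x": 0, "y": 0, "z": 0, "yaw": 0}
    - {"hand": -1, "x": 0, "y": 0, "z": 0, "yaw": 0}
    - {"hand": -1, "x": 0, "y": 0, "z": 0, "yaw": 0}

```text
clock: 9.85
eef_pos: [526.4, 213.7, 46.4]
eef_rot: [-3.142, 0.0, 1.73]
wrist_force: [0.1, 0.7, -1.5]
finger_gap: 50.1
finger_force: 8.0
```

Emit:
arm_command:
  targets:
    - {"hand": -1, "x": 0, "y": 0, "z": -0.03, "yaw": 0}
    - {"hand": -1, "x": -0.03, "y": 0, "z": 0, "yaw": 0}
    - {"hand": -1, "x": -0.03, "y": 0, "z": 0, "yaw": 0}
    - {"hand": -1, "x": -0.028, "y": 0, "z": 0, "yaw": 0}
    - {"hand": -1, "x": 0, "y": 0, "z": 0, "yaw": 0}
    - {"hand": -1, "x": 0, "y": 0, "z": 0, "yaw": 0}

```text
clock: 10.45
eef_pos: [540.4, 126.6, 76.4]
eef_rot: [-3.141, -0.0, 1.729]
wrist_force: [0.0, -0.5, -1.2]
finger_gap: 49.8
finger_force: 8.0
```

```bash
python3 go.py 532.97 175.08 38 99.1; python3 est.py side7 |head -1;  python3 - <<'E'
from uz import *
im=cv2.imread('pics/side7.png'); H=manip.read_state()['eef_pos']+[0,0,19]
for th in(70,80,90,100,110,120):
    s,c=np.sin(np.radians(th)),np.cos(np.radians(th)); w=s*u+np.array([0,0,c]); n=c*u-np.array([0,0,s])
    print(th,[proj('side',H+a*n+b*w).round(1).tolist() for a,b in((25,-11),(-25,-11),(-25,41))])
q=proj('side',H).astype(int); print(q); print(im[q[1]-22:q[1]+26,q[0]+1,1])
E
```

```text
t 10.45 pos [540.4 126.6  76.4] yaw 99.1 gap 49.8 F [ 0.  -0.5 -1.2] q6 0.01
turn -0.001 tool dx 49.0 dy 0.3 dz 38.4
hinge px [338 162] corners [[5, -16], [10, -5], [9, 8], [-8, 11], [-9, -14]]
70 [[337.6, 170.3], [340.0, 161.3], [335.2, 144.1]]
80 [[338.1, 171.3], [339.6, 159.5], [334.5, 144.4]]
90 [[338.6, 172.0], [339.2, 157.8], [333.9, 145.2]]
100 [[339.0, 172.4], [338.8, 156.2], [333.5, 146.5]]
110 [[339.5, 172.5], [338.3, 154.8], [333.2, 148.3]]
120 [[339.8, 172.3], [337.8, 153.7], [333.0, 150.4]]
[337 162]
[115  49  51 106  84 184 145 146 147 146 145 147 147 147 145 148 148 159
 152  70  80  81  81  82  82  83  81  82  82  81  81  79  81 139 149 140
 117 145 144 145 142 144 143 146 147 146 145 144]
```

Emit:
arm_command:
  targets:
    - {"hand": -1, "x": 0, "y": 0, "z": 0.02, "yaw": 0}
    - {"hand": -1, "x": 0, "y": 0, "z": 0.018, "yaw": 0}
    - {"hand": -1, "x": 0.003, "y": 0, "z": 0, "yaw": 0}
    - {"hand": -1, "x": 0, "y": 0, "z": 0, "yaw": 0}
    - {"hand": -1, "x": 0.003, "y": 0, "z": 0, "yaw": 0}
    - {"hand": -1, "x": 0.002, "y": 0, "z": 0, "yaw": 0}
    - {"hand": -1, "x": 0.001, "y": 0, "z": 0, "yaw": 0}
    - {"hand": -1, "x": 0, "y": 0, "z": 0, "yaw": 0}

```text
clock: 11.3
eef_pos: [539.5, 135.3, 39.3]
eef_rot: [3.14, 0.001, 1.73]
wrist_force: [2.4, -4.0, 1.7]
finger_gap: 49.9
finger_force: 8.0
```

Emit:
arm_command:
  targets:
    - {"hand": -1, "x": 0.001, "y": 0, "z": -0.003, "yaw": 0}
    - {"hand": -1, "x": 0.002, "y": 0, "z": -0.004, "yaw": 0}
    - {"hand": -1, "x": 0.003, "y": 0, "z": -0.004, "yaw": 0}
    - {"hand": -1, "x": 0.003, "y": 0, "z": -0.003, "yaw": 0}
    - {"hand": -1, "x": 0.004, "y": 0, "z": -0.003, "yaw": 0}
    - {"hand": -1, "x": 0.004, "y": 0, "z": -0.003, "yaw": 0}
    - {"hand": -1, "x": 0, "y": 0, "z": 0, "yaw": 0}

```text
clock: 12.0
eef_pos: [536.4, 153.3, 59.0]
eef_rot: [3.141, -0.001, 1.73]
wrist_force: [0.2, -1.1, -0.9]
finger_gap: 50.1
finger_force: 8.0
```

```bash
python3 go.py 532.97 175.08 38 99.1; python3 est.py side8 |head -1;  cat > tilt.py <<'E'
from uz import *; import sys
im=cv2.imread('pics/%s.png'%sys.argv[1]); H=manip.read_state()['eef_pos']+[0,0,19]
for th in range(90,190,15):
    s,c=np.sin(np.radians(th)),np.cos(np.radians(th)); w=s*u+np.array([0,0,c]); n=c*u-np.array([0,0,s])
    print(th,[proj('side',H+a*n+b*w).round(1)[1] for a,b in((25,41),(25,-11),(-25,-11),(-25,41))])
q=proj('side',H).astype(int); print(q[1]-24,im[q[1]-24:q[1]+30,q[0]+1,1])
E
python3 tilt.py side8
```

```text
t 12.0 pos [536.4 153.3  59. ] yaw 99.1 gap 50.1 F [ 0.2 -1.1 -0.9] q6 0.05
turn 0.001 tool dx 22.1 dy 0.1 dz 21.0
hinge px [335 161] corners [[5, -14], [10, -7], [10, 9], [-7, 12], [-8, -12]]
90 [np.float64(158.1), np.float64(170.4), np.float64(156.5), np.float64(144.3)]
105 [np.float64(162.5), np.float64(170.8), np.float64(154.3), np.float64(146.4)]
120 [np.float64(166.9), np.float64(170.6), np.float64(152.5), np.float64(149.4)]
135 [np.float64(170.8), np.float64(169.8), np.float64(151.4), np.float64(153.1)]
150 [np.float64(174.1), np.float64(168.3), np.float64(150.9), np.float64(157.3)]
165 [np.float64(176.6), np.float64(166.3), np.float64(151.1), np.float64(161.7)]
180 [np.float64(178.0), np.float64(163.9), np.float64(151.9), np.float64(166.1)]
136 [139 155  74  55  46  56 137 154  74 132 153  79 149 145 144 143 144 144
 147 149 109  78  82  82  82  83  83  83  84  81  83  82  83  82  83  81
  82 138 148 147 134 148 146 144 144 146 146 145 146 147 149 148 152 149]
```

The rim slipped over the edge with only about 15° gained. I'll set the cup back on the grid and regrip nearer the mouth, which gives a flatter arc and a better lever.

Emit:
arm_command:
  targets:
    - {"hand": -1, "x": 0.02, "y": 0, "z": -0.005, "yaw": 0}
    - {"hand": -1, "x": 0.02, "y": 0, "z": 0, "yaw": 0}
    - {"hand": -1, "x": 0.02, "y": 0, "z": 0.003, "yaw": 0}
    - {"hand": -1, "x": 0, "y": 0, "z": 0.008, "yaw": 0}
    - {"hand": -1, "x": 0, "y": 0, "z": 0.004, "yaw": 0}
    - {"hand": -1, "x": 0, "y": 0, "z": 0, "yaw": 0}
    - {"hand": 0.5, "x": 0, "y": 0, "z": 0, "yaw": 0}
    - {"hand": 0.5, "x": 0, "y": 0, "z": 0, "yaw": 0}
    - {"hand": 0.5, "x": 0, "y": 0, "z": 0, "yaw": 0}

```text
clock: 12.95
eef_pos: [526.8, 211.3, 48.3]
eef_rot: [-3.141, 0.0, 1.729]
wrist_force: [-0.2, 0.1, -1.6]
finger_gap: 68.9
finger_force: 0.0
```

```bash
python3 go.py 532.97 175.08 46 99.1; python3 est.py side9 |head -1; python3 - <<'E'
from uz import *
im=cv2.imread('pics/side9.png'); H=manip.read_state()['eef_pos']+[0,0,19]; q=proj('side',H).astype(int); print(q[1]-24,im[q[1]-24:q[1]+30,q[0]+1,1])
for z,us in((90,(15,20,25,30,35)),(40,(15,20,25,30,35)),(90,(70,75,80,85))): print(z,[(a,proj('side',E0+u*a+[0,0,z-40])[1].round(1)) for a in us])
E
```

```text
t 12.95 pos [526.8 211.3  48.3] yaw 99.1 gap 68.9 F [-0.2  0.1 -1.6] q6 0.16
turn -0.0 tool dx -36.7 dy 0.4 dz 2.3
hinge px [329 150] corners [[6, -13], [11, -3], [10, 11], [-6, 13], [-10, 3], [-10, -10]]
126 [153 155 100  46  48 139 145 158 164 169  92 121 146 142 143 142 143 143
 142 143 142 143 146 127  73  80  80  80  81  80  81  81  80  81  82  80
  79 106  86 187 176  76  89  92  87  90 143 137 136 138 136 104 142 139]
90 [(15, np.float64(148.7)), (20, np.float64(147.6)), (25, np.float64(146.4)), (30, np.float64(145.3)), (35, np.float64(144.2))]
40 [(15, np.float64(162.4)), (20, np.float64(161.2)), (25, np.float64(160.1)), (30, np.float64(158.9)), (35, np.float64(157.8))]
90 [(70, np.float64(136.4)), (75, np.float64(135.4)), (80, np.float64(134.3)), (85, np.float64(133.2))]
```

Emit:
arm_command:
  newtons: 8
  targets:
    - {"hand": 0.5, "x": 0.014, "y": 0, "z": 0.002, "yaw": 0}
    - {"hand": 0.5, "x": 0, "y": 0, "z": 0, "yaw": 0}
    - {"hand": -1, "x": 0, "y": 0, "z": 0, "yaw": 0}
    - {"hand": -1, "x": 0, "y": 0, "z": 0, "yaw": 0}
    - {"hand": -1, "x": 0, "y": 0, "z": 0, "yaw": 0}
    - {"hand": -1, "x": 0, "y": 0, "z": 0, "yaw": 0}
    - {"hand": -1, "x": 0, "y": 0, "z": 0, "yaw": 0}

```text
clock: 13.7
eef_pos: [524.6, 225.4, 46.5]
eef_rot: [3.142, -0.0, 1.73]
wrist_force: [0.2, 0.2, -1.1]
finger_gap: 49.9
finger_force: 8.0
```

Emit:
arm_command:
  targets:
    - {"hand": -1, "x": 0, "y": 0, "z": -0.03, "yaw": 0}
    - {"hand": -1, "x": -0.03, "y": 0, "z": 0, "yaw": 0}
    - {"hand": -1, "x": -0.03, "y": 0, "z": 0, "yaw": 0}
    - {"hand": -1, "x": -0.018, "y": 0, "z": 0, "yaw": 0}
    - {"hand": -1, "x": 0, "y": 0, "z": 0.02, "yaw": 0}
    - {"hand": -1, "x": 0, "y": 0, "z": 0.018, "yaw": 0}
    - {"hand": -1, "x": 0, "y": 0, "z": 0, "yaw": 0}
    - {"hand": -1, "x": 0, "y": 0, "z": 0, "yaw": 0}

```text
clock: 14.5
eef_pos: [537.0, 148.5, 38.8]
eef_rot: [-3.141, -0.0, 1.73]
wrist_force: [0.5, -0.3, -0.4]
finger_gap: 49.8
finger_force: 8.0
```

```bash
python3 go.py 532.97 175.08 38 99.1; python3 est.py side10 |head -1; sed -i 's/,41)/,M)/g; s/-11)/M-52)/g; s/^im=/M=float(sys.argv[2]); im=/' tilt.py; python3 tilt.py side10 18
```

```text
t 14.5 pos [537.  148.5  38.8] yaw 99.1 gap 49.8 F [ 0.5 -0.3 -0.4] q6 0.04
turn 0.0 tool dx 26.9 dy 0.2 dz 0.8
hinge px [335 167] corners [[7, -10], [12, 0], [12, 14], [-5, 17], [-8, 10], [-8, -8]]
90 [np.float64(169.7), np.float64(182.3), np.float64(168.7), np.float64(156.1)]
105 [np.float64(172.4), np.float64(181.1), np.float64(164.6), np.float64(156.3)]
120 [np.float64(174.7), np.float64(178.8), np.float64(160.7), np.float64(157.2)]
135 [np.float64(176.6), np.float64(175.8), np.float64(157.2), np.float64(158.7)]
150 [np.float64(177.8), np.float64(172.1), np.float64(154.5), np.float64(160.9)]
165 [np.float64(178.4), np.float64(168.1), np.float64(152.7), np.float64(163.4)]
180 [np.float64(178.2), np.float64(164.0), np.float64(152.0), np.float64(166.2)]
143 [155  77 134 108  46  57 159  84 130 188  74 102 190 100 114 151 149 147
 148 147 148 146 146 147 147 147 153 150  72  80  82  82  82  82  83  82
  82  83  81  82  78 120 155 150 150 152 149 152 148 147 147 147 146 140]
```

Emit:
arm_command:
  targets:
    - {"hand": -1, "x": 0.006, "y": 0, "z": 0, "yaw": 0}
    - {"hand": -1, "x": 0.004, "y": 0, "z": 0, "yaw": 0}
    - {"hand": -1, "x": 0.002, "y": 0, "z": -0.001, "yaw": 0}
    - {"hand": -1, "x": 0.002, "y": 0, "z": -0.002, "yaw": 0}
    - {"hand": -1, "x": 0.003, "y": 0, "z": -0.002, "yaw": 0}
    - {"hand": -1, "x": 0.003, "y": 0, "z": -0.001, "yaw": 0}
    - {"hand": -1, "x": 0.003, "y": 0, "z": -0.001, "yaw": 0}
    - {"hand": -1, "x": 0, "y": 0, "z": 0, "yaw": 0}

```text
clock: 15.35
eef_pos: [533.1, 171.5, 45.5]
eef_rot: [-3.141, -0.0, 1.73]
wrist_force: [-1.5, -2.8, -0.6]
finger_gap: 49.9
finger_force: 8.0
```

```bash
python3 go.py 532.97 175.08 38 99.1; python3 est.py side11 |head -1;  python3 tilt.py side11 17
```

```text
t 15.35 pos [533.1 171.5  45.5] yaw 99.1 gap 49.9 F [-1.5 -2.8 -0.6] q6 0.09
turn 0.0 tool dx 3.6 dy 0.4 dz 7.5
hinge px [333 160] corners [[8, -9], [12, -2], [12, 15], [-4, 17], [-8, 10], [-8, -7]]
90 [np.float64(162.8), np.float64(175.2), np.float64(161.5), np.float64(149.2)]
105 [np.float64(165.4), np.float64(173.8), np.float64(157.3), np.float64(149.3)]
120 [np.float64(167.6), np.float64(171.5), np.float64(153.3), np.float64(150.2)]
135 [np.float64(169.4), np.float64(168.3), np.float64(149.9), np.float64(151.7)]
150 [np.float64(170.5), np.float64(164.5), np.float64(147.1), np.float64(153.7)]
165 [np.float64(170.9), np.float64(160.4), np.float64(145.3), np.float64(156.2)]
180 [np.float64(170.6), np.float64(156.2), np.float64(144.5), np.float64(158.9)]
136 [113 184 100  48  49  70 132 186  75 104 186  75 103 186  96  71 145 145
 141 143 142 142 141 144 146 108  76  81  82  82  83  82  82  84  82  84
  82  82  83  80  80 105 162 157 154 153 153 151 145 143 141 138 134 135]
```

Emit:
arm_command:
  targets:
    - {"hand": -1, "x": 0.003, "y": 0, "z": -0.001, "yaw": 0}
    - {"hand": -1, "x": 0.003, "y": 0, "z": 0, "yaw": 0}
    - {"hand": -1, "x": 0.003, "y": 0, "z": 0, "yaw": 0}
    - {"hand": -1, "x": 0.003, "y": 0, "z": 0, "yaw": 0}
    - {"hand": -1, "x": 0.003, "y": 0, "z": 0, "yaw": 0}
    - {"hand": -1, "x": 0.003, "y": 0, "z": 0, "yaw": 0}
    - {"hand": -1, "x": 0, "y": 0, "z": 0, "yaw": 0}

```text
clock: 16.1
eef_pos: [530.4, 189.4, 46.4]
eef_rot: [3.141, -0.0, 1.73]
wrist_force: [-0.8, -1.8, -1.4]
finger_gap: 49.5
finger_force: 8.0
```

```bash
python3 go.py 532.97 175.08 38 99.1; python3 est.py side12 |head -1;  python3 tilt.py side12 12
```

```text
t 16.1 pos [530.4 189.4  46.4] yaw 99.1 gap 49.5 F [-0.8 -1.8 -1.4] q6 0.12
turn 0.0 tool dx -14.6 dy 0.3 dz 8.4
hinge px [331 156] corners [[12, -5], [14, 12], [-5, 14], [-8, -4], [8, -7]]
90 [np.float64(159.6), np.float64(171.7), np.float64(158.1), np.float64(145.9)]
105 [np.float64(161.8), np.float64(170.0), np.float64(153.5), np.float64(145.7)]
120 [np.float64(163.5), np.float64(167.2), np.float64(149.1), np.float64(146.1)]
135 [np.float64(164.8), np.float64(163.5), np.float64(145.2), np.float64(147.2)]
150 [np.float64(165.4), np.float64(159.3), np.float64(142.0), np.float64(148.8)]
165 [np.float64(165.4), np.float64(154.7), np.float64(139.8), np.float64(150.8)]
180 [np.float64(164.7), np.float64(150.2), np.float64(138.8), np.float64(153.2)]
131 [155 134 139  92  42  62 191 123  82 185 121  82 187 125  77 188 125  76
 186 153 149 153  93  81  85  86  84  86  86  87  85  85  85  86  85  86
  84  85  85  82  88 160 153 148 144 141 130 140 139 138 138 137 138 137]
```

Emit:
arm_command:
  targets:
    - {"hand": -1, "x": 0.004, "y": 0, "z": 0, "yaw": 0}
    - {"hand": -1, "x": 0.004, "y": 0, "z": 0.001, "yaw": 0}
    - {"hand": -1, "x": 0.004, "y": 0, "z": 0.001, "yaw": 0}
    - {"hand": -1, "x": 0.003, "y": 0, "z": 0.001, "yaw": 0}
    - {"hand": -1, "x": 0, "y": 0, "z": 0, "yaw": 0}

```text
clock: 16.65
eef_pos: [528.0, 204.4, 43.4]
eef_rot: [3.141, -0.0, 1.73]
wrist_force: [0.3, 0.0, 0.7]
finger_gap: 50.0
finger_force: 8.0
```

```bash
python3 go.py 532.97 175.08 38 99.1; python3 est.py side13 |head -1;  python3 tilt.py side13 12
```

```text
t 16.65 pos [528.  204.4  43.4] yaw 99.1 gap 50.0 F [0.3 0.  0.7] q6 0.14
turn 0.001 tool dx -29.7 dy 0.3 dz 5.4
hinge px [330 153] corners [[11, -8], [14, 9], [-5, 14], [-8, -4]]
90 [np.float64(157.0), np.float64(169.0), np.float64(155.4), np.float64(143.4)]
105 [np.float64(159.2), np.float64(167.2), np.float64(150.8), np.float64(143.2)]
120 [np.float64(160.9), np.float64(164.4), np.float64(146.5), np.float64(143.6)]
135 [np.float64(162.1), np.float64(160.8), np.float64(142.6), np.float64(144.7)]
150 [np.float64(162.7), np.float64(156.5), np.float64(139.5), np.float64(146.3)]
165 [np.float64(162.7), np.float64(152.0), np.float64(137.3), np.float64(148.3)]
180 [np.float64(162.0), np.float64(147.6), np.float64(136.3), np.float64(150.7)]
129 [155 159 114  44  45 118 178  95 134 126  78 154 131  74 128 133  78  79
  92  91  91  93  92  91  92  91  91  93  90  93  90  91  92  91  93  93
  72  72  88  94  92  90  89 143 138 135 138 136 103 142 138 140 140 140]
```

Emit:
arm_command:
  targets:
    - {"hand": -1, "x": 0.005, "y": 0, "z": 0, "yaw": 0}
    - {"hand": -1, "x": 0.005, "y": 0, "z": 0.001, "yaw": 0}
    - {"hand": -1, "x": 0.005, "y": 0, "z": 0, "yaw": 0}
    - {"hand": -1, "x": 0.005, "y": 0, "z": 0.001, "yaw": 0}
    - {"hand": -1, "x": 0.005, "y": 0, "z": 0, "yaw": 0}
    - {"hand": -1, "x": 0.005, "y": 0, "z": 0, "yaw": 0}
    - {"hand": -1, "x": 0.005, "y": 0, "z": 0, "yaw": 0}
    - {"hand": -1, "x": 0, "y": 0, "z": 0, "yaw": 0}

```text
clock: 17.5
eef_pos: [522.3, 239.0, 41.5]
eef_rot: [3.142, -0.0, 1.73]
wrist_force: [0.2, 1.7, 0.5]
finger_gap: 49.9
finger_force: 8.0
```

```bash
python3 go.py 532.97 175.08 38 99.1; python3 est.py side14 |head -1;  python3 tilt.py side14 12
```

```text
t 17.5 pos [522.3 239.   41.5] yaw 99.1 gap 49.9 F [0.2 1.7 0.5] q6 0.21
turn 0.001 tool dx -64.8 dy 0.4 dz 3.5
hinge px [327 146] corners [[10, -10], [14, 6], [9, 11], [-5, 13], [-8, 4], [-7, -7]]
90 [np.float64(149.9), np.float64(161.4), np.float64(147.8), np.float64(136.3)]
105 [np.float64(152.0), np.float64(159.6), np.float64(143.4), np.float64(136.1)]
120 [np.float64(153.6), np.float64(156.8), np.float64(139.1), np.float64(136.6)]
135 [np.float64(154.8), np.float64(153.2), np.float64(135.3), np.float64(137.7)]
150 [np.float64(155.4), np.float64(149.0), np.float64(132.3), np.float64(139.3)]
165 [np.float64(155.3), np.float64(144.6), np.float64(130.3), np.float64(141.3)]
180 [np.float64(154.6), np.float64(140.2), np.float64(129.3), np.float64(143.6)]
121 [163 160 157  85  42  60 167 155 152 151 147 120 151 151 171 143  81  93
  94  96  95  94  94  94  96  95  95  97  96  97  95  96  96  98  97  70
  69  72 133 183  77 101 184 100 131 179 127  83  91  90  73 126 146 145]
```

View pics/side14_c.png

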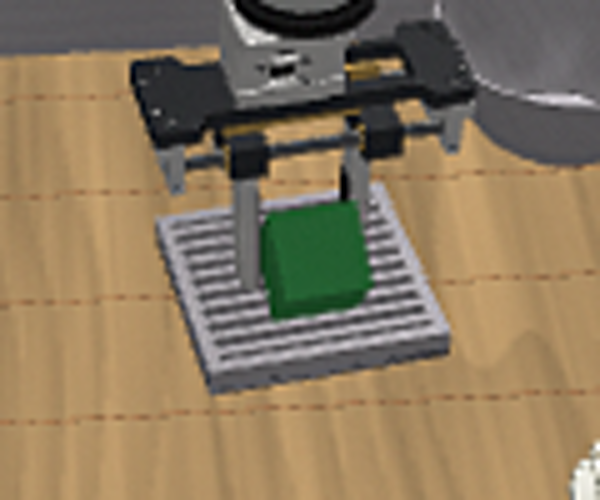

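The crop shows the cup on the grid about 60° past horizontal, with its closed end facing up and back (crop (315,245)) and a thin strip of side wall below. It is past its balance point, so letting go will drop it onto its mouth.

Emit:
arm_command:
  targets:
    - {"hand": -1, "x": 0.003, "y": 0, "z": 0, "yaw": 0}
    - {"hand": -1, "x": 0.003, "y": 0, "z": 0, "yaw": 0}
    - {"hand": -1, "x": 0.003, "y": 0, "z": 0, "yaw": 0}
    - {"hand": 0.5, "x": 0, "y": 0, "z": 0, "yaw": 0}
    - {"hand": 0.5, "x": 0, "y": 0, "z": 0, "yaw": 0}
    - {"hand": 0.5, "x": 0, "y": 0, "z": 0, "yaw": 0}
    - {"hand": 0.5, "x": 0, "y": 0, "z": 0, "yaw": 0}

```text
clock: 18.25
eef_pos: [521.1, 247.1, 41.5]
eef_rot: [3.142, -0.0, 1.73]
wrist_force: [0.3, 0.1, 0.0]
finger_gap: 70.2
finger_force: 0.0
```

```bash
python3 go.py 532.97 175.08 47 99.1; python3 est.py side15 |head -1;  python3 - <<'E'
from uz import *
im=cv2.imread('pics/side15.png'); H=manip.read_state()['eef_pos']+[0,0,19]; q=proj('side',H).astype(int); print(q[1]-24,im[q[1]-24:q[1]+30,q[0]+1,1])
for z,us in((92,(30,40,50,60,80,90,100,110)),(40,(30,40,50,60))): print(z,[(a,proj('side',E0+u*a+[0,0,z-40])[1].round(1)) for a in us])
E
```

```text
t 18.25 pos [521.1 247.1  41.5] yaw 99.1 gap 70.2 F [0.3 0.1 0. ] q6 0.22
turn 0.0 tool dx -73.0 dy 0.3 dz -5.5
hinge px [326 144] corners [[7, -13], [11, -5], [11, 9], [-5, 13], [-9, 4], [-9, -11]]
119 [163 157 160 101  41  59 167 155 155 154 152 151 145 139 141 141 139 141
 141 140 139 140 141 143 145  68  76  77  80  81  80  78  78  81  78  80
  79  78 101  81 129 183  76 100 185  98 130 180 128  82  91  89  72 126]
92 [(30, np.float64(144.7)), (40, np.float64(142.5)), (50, np.float64(140.3)), (60, np.float64(138.1)), (80, np.float64(133.7)), (90, np.float64(131.6)), (100, np.float64(129.5)), (110, np.float64(127.4))]
40 [(30, np.float64(158.9)), (40, np.float64(156.7)), (50, np.float64(154.4)), (60, np.float64(152.2))]
```

Emit:
arm_command:
  targets:
    - {"hand": 0.5, "x": 0, "y": 0, "z": -0.02, "yaw": 0}
    - {"hand": 0.5, "x": 0, "y": 0, "z": -0.04, "yaw": 0}
    - {"hand": 0.5, "x": 0, "y": 0, "z": -0.04, "yaw": 0}
    - {"hand": 0.5, "x": -0.045, "y": 0, "z": 0, "yaw": 0}
    - {"hand": 0.5, "x": -0.045, "y": 0, "z": 0, "yaw": 0}
    - {"hand": 0.5, "x": -0.045, "y": 0, "z": 0, "yaw": 0}
    - {"hand": 0.5, "x": -0.045, "y": 0, "z": 0, "yaw": 0}
    - {"hand": 0.5, "x": -0.045, "y": 0, "z": 0, "yaw": 0}

```text
clock: 19.1
eef_pos: [556.7, 23.2, 141.6]
eef_rot: [3.141, 0.0, 1.73]
wrist_force: [0.1, 0.6, 0.2]
finger_gap: 71.2
finger_force: 0.0
```

```bash
python3 - <<'E'
from m import *
im=shot('top','top2'); m=cupmask(im,(170,140,260,230))
hsv=cv2.cvtColor(im,cv2.COLOR_RGB2HSV); v=cv2.GaussianBlur(im[:,:,1],(3,3),0); b=((m>0)&(v>np.percentile(v[m>0],50)-15)).astype(np.uint8)*255
ys,xs=np.where(m>0); print(xs.min(),xs.max(),ys.min(),ys.max()); print(im[ys.min()-1:ys.max()+2:2,xs.min()-1:xs.max()+2:2,1])
rect(m,'top',92); rect(b,'top',92)
hs=cv2.inRange(hsv,(0,0,0),(180,60,255)); k=np.zeros_like(hs); k[150:225,175:255]=hs[150:225,175:255]; k|=m
rect(cv2.morphologyEx(k,cv2.MORPH_CLOSE,np.ones((7,7))),'top',40)
cv2.imwrite('pics/t2c.png',cv2.resize(im[150:225,180:255],None,fx=6,fy=6,interpolation=2)[:,:,::-1])
E
python3 go.py 521.9 244.2 160 99.1
```

```text
202 225 172 194
[[ 62 119  62  89  92  61 120  61 113  86  61 121  62]
 [ 60 118  72  91 106  93 111 106 107 106  60 119  60]
 [ 61 107 106 107 106 108 107 107 106 106  66  69  61]
 [ 62 105 107 107 107 106 106 105 105 106  77  60  62]
 [ 63 106 106 106 107 107 108 106 107 106  89  60  71]
 [ 66 106 107 107 106 107 107 105 106 107 100  58  70]
 [ 83 102 107 108 106 106 106 107 105 106 106  60  72]
 [ 94  90 106 107 106 107 107 107 106 106 106  61  68]
 [109  82 106 106 107 105 107 106 107 106 105  61  60]
 [122  68 106 106 106 106 105 106 107 106 102  60  59]
 [122  59 106 103 100  96  94  76  68  60  60  59  59]
 [123  60  89  66  60  61  61  60  60  61  91  59 103]
 [120  61  89 100  61 103  61 100  93  60 124  58 115]]
top px [214. 183.] rect [518.6 235.3] [56.5 57.7] ang 9.1
top px [212. 181.] rect [521.7 239.9] [49. 48.] ang 9.5
top px [215. 186.] rect [522.  244.2] [142.3 142.1] ang 9.2
t 19.15 pos [557.5  17.7 141.6] yaw 98.9 gap 70.4 F [-0.7 -5.2 -0.9] q6 -0.19
turn -0.003 tool dx 229.3 dy 0.7 dz -18.4
```

View pics/t2c.png

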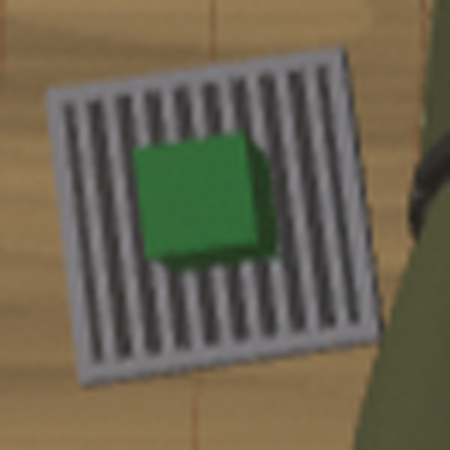

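The crop shows the cup standing square on the grid, plain closed end up at crop (200,195) within the tray (50–380). It is about 4 mm from the middle and clear of the gripper. Now the dial.

Emit:
arm_command:
  newtons: 45
  targets:
    - {"hand": 0.5, "x": 0, "y": 0, "z": 0, "yaw": -0.132}
    - {"hand": 0.5, "x": 0, "y": 0, "z": 0, "yaw": -0.132}
    - {"hand": 0.5, "x": 0, "y": 0, "z": 0, "yaw": -0.132}
    - {"hand": 0.5, "x": 0, "y": 0, "z": 0, "yaw": -0.132}
    - {"hand": 0.5, "x": 0, "y": 0, "z": 0, "yaw": -0.132}
    - {"hand": 0.5, "x": 0, "y": 0, "z": 0, "yaw": -0.132}
    - {"hand": 0.5, "x": 0, "y": 0, "z": 0, "yaw": -0.132}

```text
clock: 19.85
eef_pos: [556.7, 25.0, 141.5]
eef_rot: [3.142, 0.0, 2.659]
wrist_force: [-0.1, 0.3, 0.0]
finger_gap: 70.5
finger_force: 0.0
```

```bash
python3 go.py 472 -212.5 66 152
```

```text
t 19.85 pos [556.7  25.  141.5] yaw 152.4 gap 70.5 F [-0.1  0.3  0. ] q6 -1.11
turn 0.006 tool dx -36.7 dy -249.5 dz 75.5
```

Emit:
arm_command:
  targets:
    - {"hand": 0.5, "x": -0.006, "y": -0.041, "z": 0, "yaw": 0}
    - {"hand": 0.5, "x": -0.006, "y": -0.041, "z": 0, "yaw": 0}
    - {"hand": 0.5, "x": -0.006, "y": -0.042, "z": 0, "yaw": 0}
    - {"hand": 0.5, "x": -0.006, "y": -0.042, "z": 0, "yaw": 0}
    - {"hand": 0.5, "x": -0.006, "y": -0.042, "z": 0, "yaw": 0}
    - {"hand": 0.5, "x": -0.006, "y": -0.041, "z": 0, "yaw": 0.006}
    - {"hand": 0.5, "x": 0, "y": 0, "z": 0, "yaw": 0}
    - {"hand": 0.5, "x": 0, "y": 0, "z": 0, "yaw": 0}

```text
clock: 20.65
eef_pos: [471.6, -212.2, 141.5]
eef_rot: [3.141, 0.0, 2.646]
wrist_force: [0.4, 0.4, -0.8]
finger_gap: 70.9
finger_force: 0.0
```

```bash
python3 go.py 472 -212.5 66 152
```

```text
t 20.65 pos [ 471.6 -212.2  141.5] yaw 151.6 gap 70.9 F [ 0.4  0.4 -0.8] q6 -1.57
turn -0.007 tool dx -0.5 dy -0.1 dz 75.5
```

Emit:
arm_command:
  newtons: 10
  targets:
    - {"hand": 0.5, "x": 0, "y": 0, "z": 0.04, "yaw": 0}
    - {"hand": 0.5, "x": 0, "y": 0, "z": 0.035, "yaw": 0}
    - {"hand": 0.5, "x": 0, "y": 0, "z": 0, "yaw": 0}
    - {"hand": -1, "x": 0, "y": 0, "z": 0, "yaw": 0}
    - {"hand": -1, "x": 0, "y": 0, "z": 0, "yaw": 0}
    - {"hand": -1, "x": 0, "y": 0, "z": 0, "yaw": 0}
    - {"hand": -1, "x": 0, "y": 0, "z": 0, "yaw": 0}
    - {"hand": -1, "x": 0, "y": 0, "z": 0, "yaw": 0}
    - {"hand": -1, "x": 0, "y": 0, "z": 0, "yaw": 0}
    - {"hand": -1, "x": 0, "y": 0, "z": 0, "yaw": 0}

```text
clock: 21.65
eef_pos: [471.8, -211.9, 66.6]
eef_rot: [-3.142, 0.0, 2.648]
wrist_force: [0.4, 0.2, -0.4]
finger_gap: 18.1
finger_force: 0.0
```

```bash
python3 go.py 472 -212.5 66 152; python3 -c "
from h import *;print(manip.read_state()['moment'])"
```

```text
t 21.65 pos [ 471.8 -211.9   66.6] yaw 151.7 gap 18.1 F [ 0.4  0.2 -0.4] q6 -1.57
turn -0.005 tool dx -0.5 dy -0.5 dz 0.6
[-0.00467046 -0.02337631 -0.03378092]
```

Emit:
arm_command:
  targets:
    - {"hand": -1, "x": 0, "y": 0, "z": 0, "yaw": 0}
    - {"hand": -1, "x": 0, "y": 0, "z": 0, "yaw": 0}
    - {"hand": -1, "x": 0, "y": 0, "z": 0, "yaw": 0}

```text
clock: 21.95
eef_pos: [471.6, -212.2, 66.5]
eef_rot: [-3.141, -0.0, 2.648]
wrist_force: [-2.6, -5.4, 0.5]
finger_gap: 13.9
finger_force: 10.0
```

```bash
python3 go.py 472 -212.5 66 152; python3 -c "
from h import *;s=manip.read_state();print(s['moment'],s['finger_force'])"
```

```text
t 21.95 pos [ 471.6 -212.2   66.5] yaw 151.7 gap 13.9 F [-2.6 -5.4  0.5] q6 -1.57
turn -0.005 tool dx -0.5 dy -0.1 dz 0.5
[-0.82527794  0.57589238 -0.07785246] 9.99788649380207
```

Emit:
arm_command:
  newtons: 45
  targets:
    - {"hand": -1, "x": 0, "y": -0.001, "z": 0, "yaw": 0}
    - {"hand": -1, "x": 0, "y": 0, "z": 0, "yaw": 0}
    - {"hand": -1, "x": 0, "y": 0, "z": 0, "yaw": 0.05}
    - {"hand": -1, "x": 0, "y": 0, "z": 0, "yaw": 0.1}
    - {"hand": -1, "x": 0, "y": 0, "z": 0, "yaw": 0.1}
    - {"hand": -1, "x": 0, "y": 0, "z": 0, "yaw": 0.1}
    - {"hand": -1, "x": 0, "y": 0, "z": 0, "yaw": 0}

```text
clock: 22.65
eef_pos: [472.0, -211.8, 66.5]
eef_rot: [3.14, -0.0, 2.295]
wrist_force: [4.4, 7.5, 1.0]
finger_gap: 13.4
finger_force: 45.0
```

```bash
python3 go.py 472 -212.5 66 152; python3 -c "
from h import *;s=manip.read_state();print(s['moment'],s['finger_force'])"
```

```text
t 22.65 pos [ 472.  -211.8   66.5] yaw 131.5 gap 13.4 F [4.4 7.5 1. ] q6 -1.22
turn -0.358 tool dx -0.3 dy -0.6 dz 0.5
[ 1.34844848 -0.92629035  0.12166591] 45.006675124168396
```

Emit:
arm_command:
  targets:
    - {"hand": -1, "x": 0, "y": 0, "z": 0, "yaw": 0.1}
    - {"hand": -1, "x": 0, "y": 0, "z": 0, "yaw": 0.1}
    - {"hand": -1, "x": 0, "y": 0, "z": 0, "yaw": 0.1}
    - {"hand": -1, "x": 0, "y": 0, "z": 0, "yaw": 0.1}
    - {"hand": -1, "x": 0, "y": 0, "z": 0, "yaw": 0.1}
    - {"hand": -1, "x": 0, "y": 0, "z": 0, "yaw": 0.1}
    - {"hand": -1, "x": 0, "y": 0, "z": 0, "yaw": 0.1}
    - {"hand": -1, "x": 0, "y": 0, "z": 0, "yaw": 0.1}
    - {"hand": -1, "x": 0, "y": 0, "z": 0, "yaw": 0.07}
    - {"hand": -1, "x": 0, "y": 0, "z": 0, "yaw": 0}

```text
clock: 23.65
eef_pos: [473.5, -211.4, 66.6]
eef_rot: [3.137, -0.002, 1.426]
wrist_force: [18.0, 11.2, -5.8]
finger_gap: 14.0
finger_force: 45.0
```

```bash
python3 go.py 472 -212.5 66 152; python3 - <<'E'
from m import *
s=manip.read_state();print(s['moment'],s['finger_force'])
m=shot('side','side20'); t=shot('top','top20')
v=cv2.GaussianBlur(t[:,:,1],(3,3),0); mk=cupmask(t,(170,140,260,230)); b=((mk>0)&(v>90)).astype(np.uint8)*255; rect(b,'top',92)
# white pointer pixels near the dial, side view
q=proj('side',[472,-212,98]).round().astype(int); print(q)
# expected pointer px for several dial angles (tip at 25 mm, line 10-25 mm, z=98)
for th in(0,.8,1.0,1.1,1.2,1.3):
    a=np.radians(152)-th; print(th,[proj('side',[472+r*np.cos(a),-212+r*np.sin(a),98]).round(1).tolist() for r in(8,25)])
print(m[q[1]-16:q[1]+10,q[0]-14:q[0]+14].min(2))
E
```

```text
t 23.65 pos [ 473.5 -211.4   66.6] yaw 81.7 gap 14.0 F [18.  11.2 -5.8] q6 -0.35
turn -1.227 tool dx 0.8 dy -1.7 dz 0.6
[ 1.95266584 -3.26516688  0.16846094] 45.01331448554993
top px [211. 181.] rect [521.7 239.8] [49.  48.1] ang 9.5
[324 270]
0 [[320.4, 268.6], [313.1, 266.0]]
0.8 [[322.5, 266.9], [319.6, 260.8]]
1.0 [[323.2, 266.7], [321.9, 260.3]]
1.1 [[323.6, 266.7], [323.0, 260.2]]
1.2 [[324.0, 266.7], [324.2, 260.2]]
1.3 [[324.4, 266.7], [325.3, 260.2]]
[[ 51  54  55  55  54  55  53  53  48  77 154  98  94 103  99 108 114 117
   68  41  55  56  56  57  58  56  56  54]
 [ 53  55  55  56  54  54  53  55  50  59  91  96 112 111 115 120 131 134
   82  45  56  57  59  55  56  58  57  57]
 [ 40  42  48  48  49  45  48  49  47  46  68  77  76  73  72  70  68  72
   68  50  57  60  60  59  58  59  57  57]
 [ 28  29  28  28  29  34  31  30  29  36  50  50  50  49  51  51  52  53
   50  37  40  42  41  42  50  47  47  46]
 [ 28  31  29  27  28  25  30  27  28  32  57  68  69  67  68  71  71  64
   35  20  25  30  29  29  31  31  31  30]
 [ 25  31  27  28  30  30  30  30  29  44  82  67 1
[... 1706 characters left out ...]
 16  46  98  24  35  87 131 123 123 127 104  13  30  39  43  46  47  34
   84 131 123 124 124  96  27  30 106 253]
 [145 140  26  31  38  85 130 124 124 125 102  12  31  36  42  47  48  31
   83 131 124 125 123  75  33  34  39 130]
 [177  50  28  33  41  84 130 124 123 126 103  10  32  38  43  44  46  32
   86 130 123 124 125  75  35  39  29  70]
 [182  56  32  35  36  69 132 124 125 125 103  11  32  39  43  47  42  29
   85 131 124 125 125  83  35  41  35  47]
 [127  18  34  35  38  70 133 127 123 126 102  13  32  40  46  48  44  29
   85 131 124 124 126  84  34  41  37  51]
 [132  23  36  40  35  48 113 129 129 128 103  15  35  40  44  49  44  29
   86 130 126 127 124  52  36  41  39  36]]
```

Emit:
arm_command:
  targets:
    - {"hand": -1, "x": 0.0005, "y": 0.001, "z": 0, "yaw": 0}
    - {"hand": -1, "x": 0, "y": 0, "z": 0, "yaw": 0}
    - {"hand": -1, "x": 0, "y": 0, "z": 0, "yaw": 0}
    - {"hand": -1, "x": 0, "y": 0, "z": 0, "yaw": 0}
    - {"hand": -1, "x": 0, "y": 0, "z": 0, "yaw": 0}

```text
clock: 24.25
eef_pos: [473.6, -211.3, 66.5]
eef_rot: [3.139, -0.001, 1.428]
wrist_force: [9.4, 8.3, -1.9]
finger_gap: 13.8
finger_force: 45.0
```

```bash
python3 go.py 472 -212.5 66 152; python3 - <<'E'
from h import *
m=shot('side','side21').min(2)
for r in range(258,270): 
    w=m[r,318:332].astype(float); w[w<140]=0; print(r,(w@np.arange(318,332)/w.sum()).round(1) if w.sum() else '-')
E
```

```text
t 24.25 pos [ 473.6 -211.3   66.5] yaw 81.8 gap 13.8 F [ 9.4  8.3 -1.9] q6 -0.35
turn -1.225 tool dx 0.9 dy -1.8 dz 0.5
258 -
259 -
260 -
261 324.6
262 324.6
263 324.5
264 324.5
265 324.5
266 324.5
267 -
268 -
269 -
```

```bash
python3 -c "
from cell import manip; print(manip.sign_off())"
```

```text
the job is handed in; nothing more can be done
None
```

The job is handed in, verdict not shown: the cup stands mouth down on the grid, about 4 mm off its middle, and the gripper holds the dial at about 1.2 rad (third position). I worked out mouth-down from tracking the roll, as no camera could see the mouth.

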